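# Hold the specimen carriage out at its loading stop

### The arm

A 6-joint arm with a two-finger parallel gripper is mounted at the origin on the work surface. World frame = base frame: x ahead of the robot, y to its left, z up, the work surface at z = 0. Lengths are in m, angles in rad, forces in N, time in s.
With the tool pointing down it reaches from about 0.35 to 1 m from the base axis. Payload 7.1 kg.
Tool frame: the origin (TCP) lies midway between the tips of the shut fingers; the grasp point (between the pads) lies 19 mm behind it (robot.grasp_offset is the distance from the TCP to the grasp point, in m); z points along the fingers, y is the line along which they close (so a half turn about z gives the same grasp; the last joint's range is limited). The gripper opens to 85 mm and grips with 20 to 120 N. Pads are 22 mm wide; open, the fingers measure 114 mm over their backs; the gripper's body (76 mm by 85 mm) begins 54 mm behind the grasp point. The pads swing forward as they close: fully open they stand 13 mm farther back than shut.
Start: joints at [-1.209, 0.423, 1.63, -0, 1.089, -0.019], TCP at [0.232, -0.58, 0.231] pointing down, gripper open.
Joint ranges: [-3, 3], [-0.9, 2.11], [0.09, 2.58], [-1.31, 4.45], [0.11, 2.69], [-2.54, 2.54]. Speed limits (rad/s): [2.39, 2.39, 3.01, 3.14, 3.14, 3.14].

### API

Orientations are given as a unit quaternion [x, y, z, w].
In Python, from plant import robot gives the robot as it stands.
- The arm moves only by the tool send_rows, never from a script. Its argument "commands" is a list of rows, each a list of 7 numbers: the shift along the world's x, y, z in mm, then the turn, a rotation vector about the world's x, y, z in degrees, then the opening, from 0 (shut) to 1 (fully open). A call has exactly 8 rows; each row is the pose to reach, as a shift and turn from the pose commanded when the call began; what a row does not reach only later rows make up. A row lasts 1/10 s, in which the tool goes at most 50 mm and 8.59 degrees, less where a joint would pass 70% of its speed; a pose out of reach is approached as far as the arm can. A call with a gripper value outside its range is refused whole. The fingers move at their own pace and stop on an object; "squeeze" is the grip in N (left out, the last holds). Time passes only in rows, so rows that repeat a pose let the fingers close, or fill a call up. It gives the time, the measured TCP pose, the force and the opening at its end, in the units of the state.
- robot.get_state(): the state, without advancing time (a new reading comes with each control period).
- robot.grab_frame(name): name is "scene" or "top"; returns the picture (400x640x3 uint8, blue, green, red); there is no depth.
- robot.calibration(name): a dict with "K" (3x3 intrinsics, pixels), "xyz" and "rotation" of the camera in the world. Camera axes: x right, y up, looking along -z (the intrinsics and any distortion apply to the point x, -y, -z); pixel columns grow to the right and rows downward; lengths in m; the calibration is good to about 2 mm. A picture is of the moment at which its call begins. calibration takes no time and is no camera call.
- robot.sign_off(): hands the job in, once; it reports no verdict.
The state is a dict: "clock": time; "joint_pos": joint angles; "qd": joint speeds; "tau": joint torques, N m; "tool_pos": TCP position; "orientation": TCP orientation; "ft_force": force on the tool from outside, world axes, zero at the start; "moment": the same for the moment, N m; "gripper_width": finger opening in m.
Only numpy, scipy, OpenCV 4.12 (cv2) and the standard library are available. Lean on these libraries where they do the work, as an engineer would, in place of code of your own. Each camera call takes 0.05 s, during which the arm holds its last target. There are 200 camera calls.

### The job

I need to change the specimen on the small bench tester. Pull the carriage's spring-loaded index plunger fully up by its round knob, then with the plunger still fully up draw the carriage out by the knob until it meets the loading stop, and finish holding it there: knob still gripped, plunger fully up, carriage pressed against the stop. Do not let the pin down on the way, and leave the loose things on the bench where they are.

Things in the scene. Friction and masses are not known exactly. Their poses are not given: they have to be found in the camera images.
- fixture: bench tester, bolted down: steel base plate 15 mm thick, own x -100 to 100, y -140 to 230 mm; origin on the bench, z up. Own y runs along the carriage's rail: +y to the column, -y to the loading stop. Column: own x 5 to 95, y 137 to 228 mm, 340 mm high. Crosshead and platen: own x 23 to 77, y 42 to 160 mm, heights 129 to 198 mm. The knob is at own x = -70 mm
- carriage: aluminium carriage plate on the guide rail, own x -95 to 85, y -50 to 50 mm, 12 mm thick, top face 59 mm above the bench, with a black rubber buffer (41 mm diameter, top 107 mm above the bench) at its own x = 50 mm and the plunger at its own x = -70 mm, y = 0. Origin on the underside of the plate; axes as the fixture's
- shuttle (a joint): travel of the carriage from its home position under the crosshead towards the loading stop, along the fixture's own -y, m. 0 = home; it can reach the stop, 60 to 95 mm away. A gas spring pulls it back home with 3.4 N at 0, about 5 N at the stop, so it runs home when let go
- carriage_face (a point): middle of the carriage's edge that meets the stop
- stop: loading stop: dark steel block 40 x 30 x 50 mm clamped on the base plate in the carriage's path, 65 mm above the bench at its top, with a stop screw facing the carriage. Fixed; its place along the rail differs from run to run. Axes as the fixture's, origin under the block's centre, on the base plate
- stop_face (a point): centre of the stop screw's end face, 27 mm from the block's centre towards the carriage; the carriage is against the stop when carriage_face meets it
- knob: black round knob on top of the index plunger, 28 mm diameter, 22 mm tall, axis upright; origin at its centre, 90 mm above the bench when down. Free around it: 55 mm or more each way over the carriage plate and 20 mm below it, but for its neck and an 18 mm wide collar. Goes up with the plunger and along with the carriage
- plunger (a joint): how far the plunger is pulled up, m. 0 = down, its 8 mm pin 8 mm deep in a hole of the index strip, locking the carriage; from 8 mm the pin is clear; 12 mm = fully up, at its inner stop. A spring pulls it down with 5 N at 0, 11 N fully up; let go, it snaps down. A second hole lies 25 mm along the way
- buffer: loose spare rubber buffer, 41 mm diameter, 44 mm tall, on the bench behind the tester; leave alone
- tray: loose grey tray with spare buffers, 110 x 150 mm, 47 mm high, on the bench beyond the stop end of the base plate; leave alone
- hexkey: loose L-shaped hex key, 100 mm long, 8 mm thick, lying in front of the tester; leave alone
- weight: loose steel 500 g weight with a grip, 42 mm diameter, 64 mm tall, beside the column end; leave alone

How it is judged:
On the way, in this order (a step that is already met when the one before it is completed fails the run):
1. the plunger is pulled fully up while the carriage is still at home (value of joint plunger above 0.01 m and value of joint shuttle below 0.004 m and contact force between the fingers and knob above 1 N), for 0.1 s.
2. the carriage meets the loading stop with the plunger still fully up (value of joint plunger above 0.01 m and y of carriage_face in the frame of stop_face below 0.002 m), for 0.2 s.
At the end, for the whole second after the job is handed in: the fingers hold the knob, the plunger is up at least 10 of its 12 mm, and the carriage is within 2 mm of the stop face and presses on it with more than 1.5 N (all of step 2 and contact force between carriage and stop above 1.5 N and contact force between the fingers and knob above 2 N); the arm keeps its last pose, push and grip.
It fails at once if the pin is let down while the carriage is away from home (less than 8.5 mm up with the carriage more than 6 mm out) (value of joint shuttle above 0.006 m and value of joint plunger below 0.0085 m).
It fails at once if a loose thing on the bench is moved by more than 20 mm (distance of any of buffer, tray, hexkey, weight from where it was at the start of the episode above 0.02 m).
It also fails if it takes over 35 s, if anything falls off the work surface, if the arm or the gripper's body presses on something with over 40 N, if the wrist force passes 120 N, or if a joint passes its speed limit or range.

## Working session

There is one attempt and no reset: what is moved stays moved. The work goes in short steps, Python scripts to look and compute and a tool call to move; the robot and the scene stay as the last step left them, time stands still between calls to the robot, and variables do not carry over. Pictures are saved under pics/ and viewed, on a budget of 10 in all, crops included, one or two more only if the job needs it, and the job is handed in when it is done.

Besides the shell and the picture viewer there is one more tool, called after "Call:" as a command line: name --pt "numbers of a row" for each row, then --argument value for the rest. send_rows: Moves the arm, as the interface text tells. Its arguments: {"type":"object","properties":{"commands":{"type":"array"},"squeeze":{"type":"number"}},"required":["commands"]}

```bash
mkdir -p pics; ls; python3 - <<'E'
from plant import robot
import cv2
for n in("scene","top"):
    cv2.imwrite(f"pics/{n}0.png",robot.grab_frame(n)); c=robot.calibration(n); print(n,c)
print(robot.get_state())
E
```

```text
pics
scene {'K': array([[504.01699981,   0.        , 322.1694333 ],
       [  0.        , 504.01699981, 197.64364981],
       [  0.        ,   0.        ,   1.        ]]), 'xyz': array([1.60028439, 0.34473833, 0.77532646]), 'rotation': array([0.28282305, 0.37101641, 0.68693642, 0.557204  ])}
top {'K': array([[417.20328664,   0.        , 316.70534928],
       [  0.        , 417.20328664, 200.85981075],
       [  0.        ,   0.        ,   1.        ]]), 'xyz': array([0.43265565, 0.08643507, 1.0394201 ]), 'rotation': array([ 0.0661433 , -0.0497539 , -0.70281311,  0.70654324])}
{'clock': 0.1, 'joint_pos': array([-1.20899324e+00,  4.23773552e-01,  1.63064792e+00,  1.29411631e-05,
        1.08860175e+00, -1.89966141e-02]), 'qd': array([-0.00017444, -0.00044607, -0.00142846, -0.0005007 ,  0.00067742,
        0.00017284]), 'tau': array([-1.69195100e-03, -5.58426619e+01, -2.82447320e+01, -1.54757286e-04,
        3.01064887e-03, -2.62431212e-05]), 'tool_pos': array([ 0.23213566, -0.5797353 ,  0.23060423]), 'orientation': array([ 9.81928959e-01,  1.89248534e-01, -1.16356090e-04, -7.05781227e-04]), 'ft_force': array([ 0.86192175,  0.62907987, -0.04864723]), 'moment': array([-0.00810044, -0.02072748, -0.05040181]), 'gripper_width': 0.08529791387465441}
```

View pics/scene0.png

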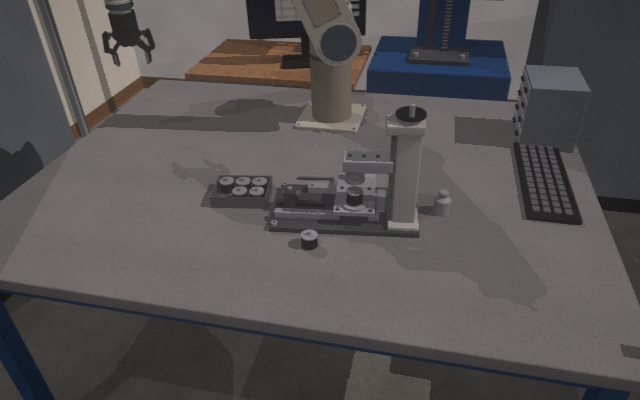

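View pics/top0.png

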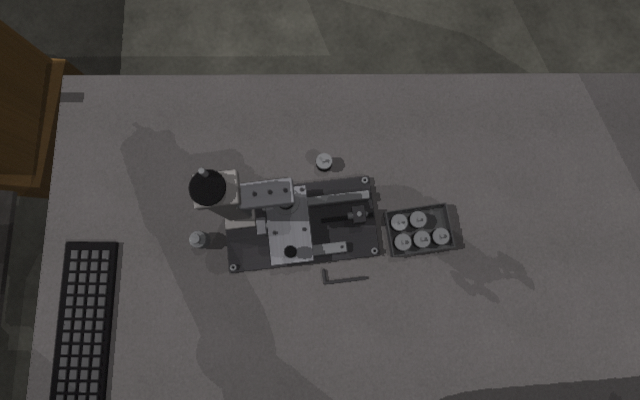

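The scene view shows the tester at about (345,200). In the top view the knob is at about (291,252), the carriage at (290,225), the stop at (358,214), the tray at (420,230) and the hex key at (340,278). I'll enlarge the top view.

```bash
python3 - <<'E'
import cv2
a=cv2.imread("pics/top0.png")[160:290,220:390]
a=cv2.convertScaleAbs(a,alpha=1.8)
cv2.imwrite("pics/c1.png",cv2.resize(a,(782,598),interpolation=cv2.INTER_CUBIC))
E
```

```text
(no output)
```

View pics/c1.png

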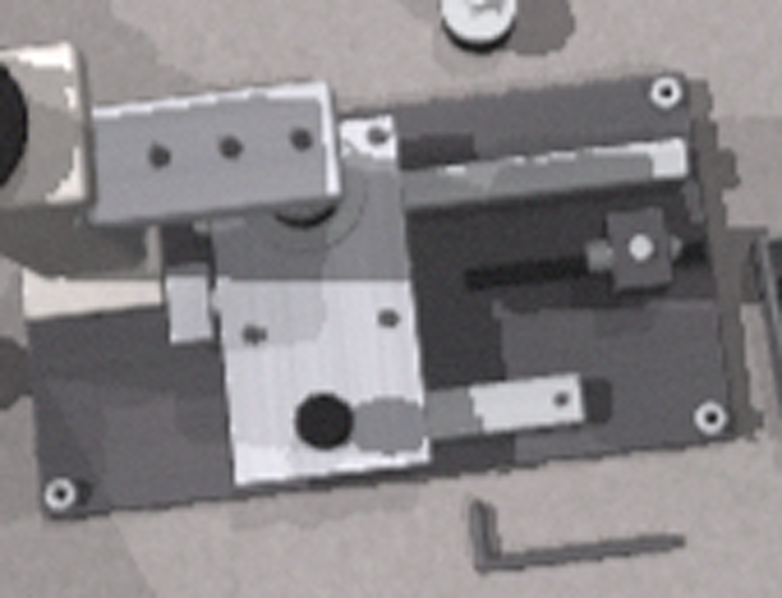

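The enlarged crop (4.6x, offset 220,160) shows these crop positions:
- Knob top at (325,421).
- Carriage corners at (236,485), (429,460) and (394,117).
- Base corners at (735,435), (683,75) and (43,518).
- Stop block top around (640,248), with its screw end at about (588,255).

```bash
cat > h.py <<'E'
import numpy as np
from scipy.spatial.transform import Rotation as R
from scipy.optimize import least_squares
from plant import robot
def ray(n,uv,z):
    c=robot.calibration(n);K=c["K"];p=np.linalg.solve(K,[*uv,1]);d=R.from_quat(c["rotation"]).apply([p[0],-p[1],-p[2]])
    o=np.array(c["xyz"]);return o+d*(z-o[2])/d[2]
def proj(n,P):
    c=robot.calibration(n);q=R.from_quat(c["rotation"]).inv().apply(np.asarray(P)-c["xyz"])
    K=c["K"];return np.array([K[0,0]*q[0]/-q[2]+K[0,2],K[1,1]*-q[1]/-q[2]+K[1,2]])
E
python3 - <<'E'
from h import *
f=lambda u,v:(220+u/4.6-.4,160+v/4.6-.4)
base=[((735,435),(-.1,-.14)),((683,75),(.1,-.14)),((43,518),(-.1,.23))]
car=[((236,485),(-.095,.05)),((429,460),(-.095,-.05)),((394,117),(.085,-.05))]
W=[];L=[]
for pts,z in((base,.015),(car,.059),([((325,421),(-.07,0))],.101)):
    for uv,l in pts: W.append(ray("top",f(*uv),z)[:2]);L.append(l)
W=np.array(W);L=np.array(L)
def rot(a):return np.array([[np.cos(a),-np.sin(a)],[np.sin(a),np.cos(a)]])
s=least_squares(lambda p:(L@rot(p[2]).T+p[:2]-W).ravel(),[.4,.1,0]).x
print(s,np.degrees(s[2]));print(np.round(((W-s[:2])@rot(s[2])-L)*1e3,1));print("knob",W[-1],rot(s[2])@[-.07,0]+s[:2])
for uv,z in(((640,248),.065),((588,255),.05),((429,460),.059)):print((ray("top",f(*uv),z)[:2]-s[:2])@rot(s[2]))
print("rail -y dir",rot(s[2])@[0,-1])
E
```

```text
[0.54736806 0.14739565 0.11336276] 6.49520761912069
[[  3.1 -40. ]
 [ -0.7 -37.3]
 [ -1.1 -41.6]
 [ -0.9  29.4]
 [  1.1  30.9]
 [ -0.7  30.5]
 [ -0.9  28.1]]
knob [0.47373302 0.16725436] [0.47781737 0.13947725]
[ 0.00121033 -0.13776789]
[ 0.00238961 -0.11193964]
[-0.0938564 -0.0191129]
rail -y dir [ 0.11312011 -0.99358132]
```

Home knob is at (474,167) mm with the rail yawed 6.5°. The carriage has about 92 mm of travel to the stop. I'll move above the knob with the finger line along the rail.

Call:
send_rows --pt "15 45 0 0 0 -1 1" --pt "30 90 0 0 0 -2 1" --pt "45 135 0 0 0 -3 1" --pt "60 180 0 0 0 -4 1" --pt "75 225 0 0 0 -5 1" --pt "90 270 0 0 0 -6 1" --pt "105 315 0 0 0 -7 1" --pt "120 360 0 0 0 -8 1" --squeeze 70

```text
clock: 0.9
tool_pos: [0.3523, -0.2184, 0.2313]
orientation: [0.993, 0.12, 0.0, -0.0]
ft_force: [1.0, -0.7, -0.0]
gripper_width: 0.0856
```

Call:
send_rows --pt "15 45 0 0 0 -1 1" --pt "30 90 0 0 0 -2 1" --pt "45 135 0 0 0 -3 1" --pt "60 180 0 0 0 -4 1" --pt "75 225 0 0 0 -5 1" --pt "90 270 0 0 0 -6 1" --pt "105 330 -20 0 0 -7 1" --pt "121.5 387 -50 0 0 -7.3 1"

```text
clock: 1.7
tool_pos: [0.467, 0.142, 0.1951]
orientation: [0.998, 0.057, 0.001, -0.0]
ft_force: [1.1, -0.8, 0.4]
gripper_width: 0.0854
```

Call:
send_rows --pt "0 0 0 0 0 0 1" --pt "0 0 0 0 0 0 1" --pt "0 0 0 0 0 0 1" --pt "0 0 0 0 0 0 1" --pt "0 0 0 0 0 0 1" --pt "0 0 0 0 0 0 1" --pt "0 0 0 0 0 0 1" --pt "0 0 0 0 0 0 1"

```text
clock: 2.5
tool_pos: [0.4662, 0.1392, 0.1948]
orientation: [0.998, 0.057, 0.0, -0.0]
ft_force: [0.4, -0.0, -0.9]
gripper_width: 0.0852
```

```bash
python3 - <<'E'
from h import *
import cv2
s=robot.get_state();print(s["clock"],s["tool_pos"],s["ft_force"],s["joint_pos"],R.from_quat(s["orientation"]).as_matrix().round(3))
a=robot.grab_frame("scene")[130:260,250:430];b=robot.grab_frame("top")[180:280,200:400]
cv2.imwrite("pics/c2.png",cv2.convertScaleAbs(cv2.resize(a,(792,572),interpolation=cv2.INTER_CUBIC),alpha=1.7))
print(proj("scene",[.4737,.1673,.09]),proj("scene",s["tool_pos"]))
E
```

```text
2.5 [0.46618207 0.1392363  0.1948197 ] [ 0.42103567 -0.04541563 -0.85609498] [ 2.65782760e-01  2.71935117e-01  1.96024290e+00 -9.33029276e-06
  9.09134921e-01  1.72331242e+00] [[ 0.994  0.113  0.   ]
 [ 0.113 -0.994  0.   ]
 [ 0.    -0.    -1.   ]]
[356.70424912 167.56547745] [346.81331951 129.52794727]
```

View pics/c2.png

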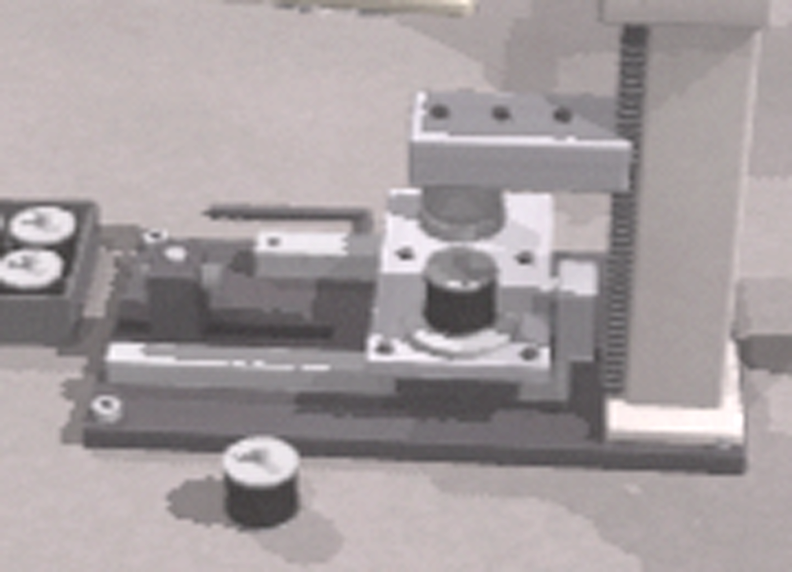

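The scene view shows the crosshead hiding the knob, with nothing in the gripper's way. I'll move across, then descend.

Call:
send_rows --pt "7.5 29 0 0 0 0 1" --pt "7.5 29 -20 0 0 0 1" --pt "7.5 29 -45 0 0 0 1" --pt "7.5 29 -70 0 0 0 1" --pt "7.5 29 -90 0 0 0 1" --pt "7.5 29 -105 0 0 0 1" --pt "7.5 29 -117 0 0 0 1" --pt "7.5 29 -124 0 0 0 1"

```text
clock: 3.4
tool_pos: [0.4733, 0.1684, 0.0697]
orientation: [0.998, 0.057, -0.001, 0.0]
ft_force: [-0.2, -0.1, -0.3]
gripper_width: 0.0853
```

Call:
send_rows --pt "0 0 0 0 0 0 0.7" --pt "0 0 0 0 0 0 0.55" --pt "0 0 0 0 0 0 0.45" --pt "0 0 0 0 0 0 0.45" --pt "0 0 0 0 0 0 0.45" --pt "0 0 0 0 0 0 0.45" --pt "0 0 0 0 0 0 0.45" --pt "0 0 0 0 0 0 0.45"

```text
clock: 4.2
tool_pos: [0.4736, 0.1685, 0.0707]
orientation: [0.998, 0.057, -0.0, -0.0]
ft_force: [-0.5, 0.8, 0.3]
gripper_width: 0.0386
```

```bash
python3 - <<'E'
from h import *
import cv2
s=robot.get_state();print(s["clock"],s["tool_pos"],s["ft_force"],s["gripper_width"])
b=robot.grab_frame("top")[160:290,220:390]
cv2.imwrite("pics/c3.png",cv2.convertScaleAbs(cv2.resize(b,(782,598),interpolation=cv2.INTER_CUBIC),alpha=1.8))
E
```

```text
4.2 [0.47361101 0.16849628 0.07069402] [-0.54392747  0.80689733  0.2968631 ] 0.03855524319228499
```

View pics/c3.png

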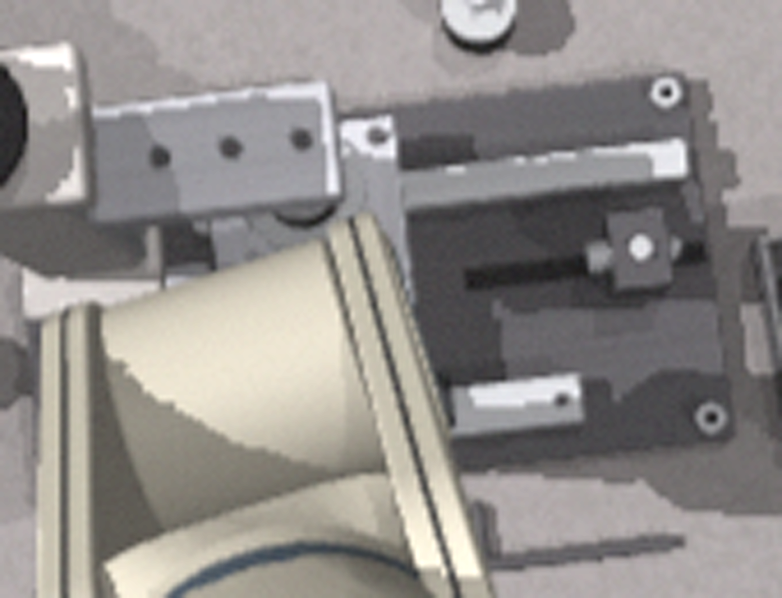

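The arm covers the knob in this view. The fingers stand at 39 mm around it with no force, and nothing has been disturbed, so I'll grip.

Call:
send_rows --pt "0 0 0 0 0 0 0.3" --pt "0 0 0 0 0 0 0.15" --pt "0 0 0 0 0 0 0" --pt "0 0 0 0 0 0 0" --pt "0 0 0 0 0 0 0" --pt "0 0 0 0 0 0 0" --pt "0 0 0 0 0 0 0" --pt "0 0 0 0 0 0 0" --squeeze 80

```text
clock: 5.05
tool_pos: [0.4737, 0.1676, 0.0711]
orientation: [0.998, 0.057, -0.0, 0.001]
ft_force: [-0.5, -7.1, 7.7]
gripper_width: 0.0259
```

Gripped. The side force suggests about 1 mm of offset, so I'll relieve it and then lift.

Call:
send_rows --pt "0 -1 0 0 0 0 0" --pt "0 -1 0 0 0 0 0" --pt "0 -1 1 0 0 0 0" --pt "0 -1 2 0 0 0 0" --pt "0 -1 3 0 0 0 0" --pt "0 -1 4 0 0 0 0" --pt "0 -1 4 0 0 0 0" --pt "0 -1 4 0 0 0 0"

```text
clock: 5.85
tool_pos: [0.4737, 0.1674, 0.0746]
orientation: [0.998, 0.057, 0.0, 0.0]
ft_force: [3.5, -2.3, -6.7]
gripper_width: 0.0257
```

Call:
send_rows --pt "0 0 1.5 0 0 0 0" --pt "0 0 3 0 0 0 0" --pt "0 0 4.5 0 0 0 0" --pt "0 0 6 0 0 0 0" --pt "0 0 7.5 0 0 0 0" --pt "0 0 8.5 0 0 0 0" --pt "0 0 8.5 0 0 0 0" --pt "0 0 8.5 0 0 0 0"

```text
clock: 6.65
tool_pos: [0.4736, 0.1675, 0.0831]
orientation: [0.998, 0.057, 0.0, 0.0]
ft_force: [4.5, -3.0, -10.7]
gripper_width: 0.026
```

Call:
send_rows --pt "0 0 0.5 0 0 0 0" --pt "0 0 1 0 0 0 0" --pt "0 0 1.5 0 0 0 0" --pt "0 0 1.5 0 0 0 0" --pt "0 0 1.5 0 0 0 0" --pt "0 0 1.5 0 0 0 0" --pt "0 0 1.5 0 0 0 0" --pt "0 0 1.5 0 0 0 0"

```text
clock: 7.45
tool_pos: [0.4735, 0.1674, 0.0835]
orientation: [0.998, 0.057, -0.0, 0.0]
ft_force: [8.3, -1.0, -24.4]
gripper_width: 0.0258
```

The force rose 14 N in 0.4 mm, so the plunger is at its inner stop. Now I'll draw the carriage out along the rail.

Call:
send_rows --pt "0.2 -2 0 0 0 0 0" --pt "0.7 -6 0 0 0 0 0" --pt "1.5 -13 0 0 0 0 0" --pt "2.4 -21 0 0 0 0 0" --pt "3.3 -29 0 0 0 0 0" --pt "4.2 -37 0 0 0 0 0" --pt "5.0 -44 0 0 0 0 0" --pt "5.6 -49 0 0 0 0 0" --squeeze 100

```text
clock: 8.25
tool_pos: [0.4794, 0.1192, 0.0836]
orientation: [0.998, 0.056, 0.0, -0.001]
ft_force: [7.1, 6.5, -27.2]
gripper_width: 0.0252
```

Call:
send_rows --pt "0.5 -4 0 0 0 0 0" --pt "1.1 -10 0 0 0 0 0" --pt "1.8 -16 0 0 0 0 0" --pt "2.5 -22 0 0 0 0 0" --pt "3.1 -27 0 0 0 0 0" --pt "3.4 -30 0 0 0 0 0" --pt "3.6 -32 0 0 0 0 0" --pt "3.6 -32 0 0 0 0 0"

```text
clock: 9.05
tool_pos: [0.4833, 0.0874, 0.0836]
orientation: [0.998, 0.056, 0.0, -0.001]
ft_force: [9.2, 5.8, -27.8]
gripper_width: 0.0251
```

Call:
send_rows --pt "0.2 -2 0 0 0 0 0" --pt "0.4 -4 0 0 0 0 0" --pt "0.6 -5 0 0 0 0 0" --pt "0.7 -6 0 0 0 0 0" --pt "0.8 -7 0 0 0 0 0" --pt "0.9 -8 0 0 0 0 0" --pt "0.9 -8 0 0 0 0 0" --pt "0.9 -8 0 0 0 0 0"

```text
clock: 9.85
tool_pos: [0.4842, 0.0796, 0.0836]
orientation: [0.998, 0.057, 0.0, -0.001]
ft_force: [10.0, 6.0, -27.6]
gripper_width: 0.0253
```

Call:
send_rows --pt "0.1 -1 0 0 0 0 0" --pt "0.2 -2 0 0 0 0 0" --pt "0.3 -3 0 0 0 0 0" --pt "0.4 -4 0 0 0 0 0" --pt "0.5 -4.5 0 0 0 0 0" --pt "0.5 -4.5 0 0 0 0 0" --pt "0.5 -4.5 0 0 0 0 0" --pt "0.5 -4.5 0 0 0 0 0"

```text
clock: 10.65
tool_pos: [0.4846, 0.0763, 0.0836]
orientation: [0.998, 0.056, 0.001, -0.002]
ft_force: [7.6, 14.2, -28.2]
gripper_width: 0.0257
```

Contact with the stop came at about 92 mm, matching the estimate. I'll add a little push and check.

Call:
send_rows --pt "0.1 -0.7 0 0 0 0 0" --pt "0.1 -0.7 0 0 0 0 0" --pt "0.1 -0.7 0 0 0 0 0" --pt "0.1 -0.7 0 0 0 0 0" --pt "0.1 -0.7 0 0 0 0 0" --pt "0.1 -0.7 0 0 0 0 0" --pt "0.1 -0.7 0 0 0 0 0" --pt "0.1 -0.7 0 0 0 0 0"

```text
clock: 11.45
tool_pos: [0.4847, 0.0762, 0.0837]
orientation: [0.998, 0.056, 0.0, -0.002]
ft_force: [7.7, 18.0, -27.9]
gripper_width: 0.0256
```

```bash
python3 - <<'E'
from h import *
import cv2
s=robot.get_state();print(s["clock"],s["tool_pos"],s["ft_force"],s["gripper_width"])
a=robot.grab_frame("scene")[130:260,210:390]
cv2.imwrite("pics/c4.png",cv2.convertScaleAbs(cv2.resize(a,(792,572),interpolation=cv2.INTER_CUBIC),alpha=1.7))
E
```

```text
11.45 [0.48466551 0.07621299 0.083669  ] [  7.7206378   18.01965892 -27.94129595] 0.02560735547602829
```

View pics/c4.png

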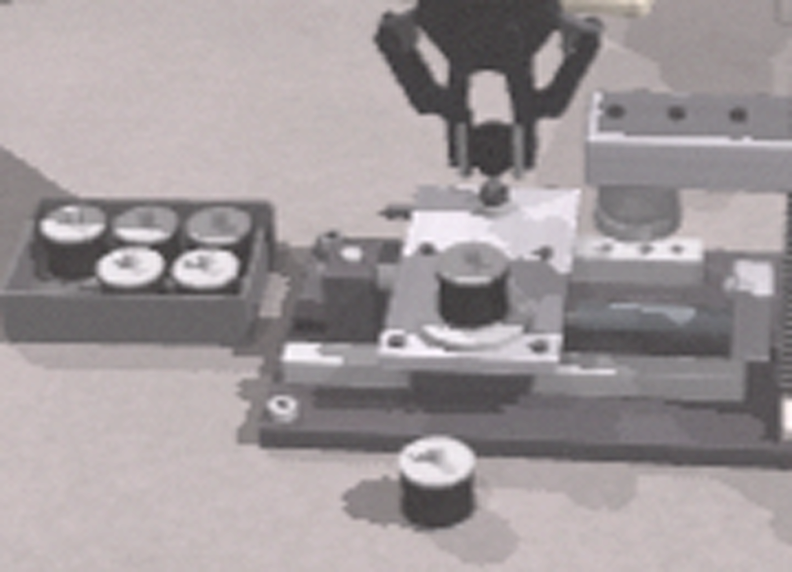

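In the picture the knob is gripped and raised at about (490,148). The carriage's left edge meets the stop screw at about (388,280), and the loose things visible here (tray, hex key, spare buffer) look undisturbed. Position is steady and the push rose only in force, so I'll hand in.

```bash
python3 -c "
from plant import robot
print(robot.sign_off())"
```

```text
the job is handed in; nothing more can be done
None
```

The job is handed in at about 11.5 s, well under the 35 s limit. The arm still grips the knob, with the plunger fully up and the carriage pressed against the loading stop. The hand-in gave no verdict.

I gripped the knob with the fingers in line with the rail and lifted it about 12 mm. I then drew the carriage out about 92 mm to the stop.

- **Plunger:** at the top of the lift the force jumped by about 14 N in 0.4 mm, which I took as its inner stop. Tool height stayed at 83.5–83.7 mm all the way out, so the pin was not let down.
- **Carriage:** the tool stopped moving near 92 mm, as the images had predicted. The pull then rose from 6 N to 18 N, so I estimate about 12 N on the stop; I could not measure that contact directly.
- **Final picture:** it showed the knob held and the carriage against the stop screw. The tray, hex key and spare buffer looked undisturbed. The weight was outside that view, but the arm never went near it.
- **Disagreements:** the gripper opening read about 26 mm on the 28 mm knob, and a steady sideways force of 8–10 N built up. I put the opening down to soft pads or a reading offset, and left the sideways force unexplained. The grip showed no slip.

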